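Spread stacked petri dishes over their colour-matched cooling plates

TASK

Take the stack of five colour-banded petri dishes apart and stand each dish, lid up and flat, on the round metal plate with the ring of its own colour, the whole dish inside that ring. Lift off the two upper dishes before you move any of the three below; keep the dishes level and set them down rather than dropping them.

Things in the scene. Friction and masses are not known exactly. Their poses are not given: they have to be found in the camera images.
- dish_red: Loose round closed petri dish with a red band round the lid's edge: 55 mm across, 14.5 mm high, 30 to 55 g; grip it across the rim. Origin: centre of its underside, z up. At the start one of three (red, blue, yellow, any order) in a straight row on a fixed white board 4 mm thick, centres 66 mm apart, row along y give or take 0.4 rad; its sides across the row are free.
- dish_blue: Loose round closed petri dish with a blue band round the lid's edge: 55 mm across, 14.5 mm high, 30 to 55 g; grip it across the rim. Origin: centre of its underside, z up. At the start one of three (red, blue, yellow, any order) in a straight row on a fixed white board 4 mm thick, centres 66 mm apart, row along y give or take 0.4 rad; its sides across the row are free.
- dish_yellow: Loose round closed petri dish with a yellow band round the lid's edge: 55 mm across, 14.5 mm high, 30 to 55 g; grip it across the rim. Origin: centre of its underside, z up. At the start one of three (red, blue, yellow, any order) in a straight row on a fixed white board 4 mm thick, centres 66 mm apart, row along y give or take 0.4 rad; its sides across the row are free.
- dish_green: Loose round closed petri dish with a green band round the lid's edge: 55 mm across, 14.5 mm high, 30 to 55 g; grip it across the rim. Origin: centre of its underside, z up. At the start one of two (green, black, either order) side by side on top of the row of three, 66 mm apart, each bridging two lower dishes, underside 18.5 mm above the table; its sides across the row are free.
- dish_black: Loose round closed petri dish with a black band round the lid's edge: 55 mm across, 14.5 mm high, 30 to 55 g; grip it across the rim. Origin: centre of its underside, z up. At the start one of two (green, black, either order) side by side on top of the row of three, 66 mm apart, each bridging two lower dishes, underside 18.5 mm above the table; its sides across the row are free.
- plate_red: Fixed round aluminium cooling plate with a flat red ring near its edge: 92 mm across, 6 mm thick with a flat top; the coloured ring is printed flat, 79 mm inside diameter. Origin at the centre of its underside on the table, z up. The five plates lie spread out, any colour in any of five places.
- plate_blue: Fixed round aluminium cooling plate with a flat blue ring near its edge: 92 mm across, 6 mm thick with a flat top; the coloured ring is printed flat, 79 mm inside diameter. Origin at the centre of its underside on the table, z up. The five plates lie spread out, any colour in any of five places.
- plate_yellow: Fixed round aluminium cooling plate with a flat yellow ring near its edge: 92 mm across, 6 mm thick with a flat top; the coloured ring is printed flat, 79 mm inside diameter. Origin at the centre of its underside on the table, z up. The five plates lie spread out, any colour in any of five places.
- plate_green: Fixed round aluminium cooling plate with a flat green ring near its edge: 92 mm across, 6 mm thick with a flat top; the coloured ring is printed flat, 79 mm inside diameter. Origin at the centre of its underside on the table, z up. The five plates lie spread out, any colour in any of five places.
- plate_black: Fixed round aluminium cooling plate with a flat black ring near its edge: 92 mm across, 6 mm thick with a flat top; the coloured ring is printed flat, 79 mm inside diameter. Origin at the centre of its underside on the table, z up. The five plates lie spread out, any colour in any of five places.

How it is judged:
By the outcome, as a careful person would: the job done as asked, in the order asked, and still so for the second after the job is handed in, with the robot touching nothing.
It also fails if it takes over 99 s, if anything falls off the work surface, if the arm or the gripper's body presses on something with over 40 N, if the wrist force passes 120 N, or if a joint passes its speed limit or range.

ROBOT

A 7-joint arm with a two-finger parallel gripper is mounted at the origin on a cart in front of the work surface, level with it; the furniture and walls round the work are solid. World frame = base frame: x ahead of the robot, y to its left, z up, the work surface at z = 0. Lengths are in m, angles in rad, forces in N, time in s.
With the tool pointing down it reaches from about 0.35 to 0.9 m from the base axis. Payload 19.9 kg.
Tool frame: the origin (TCP) lies between the finger pads; the fingertips stand robot.tip_reach ahead of it and the grasp point (between the pads) lies 5 mm behind it (robot.tip_reach is the distance from the TCP to the fingertips, in m); z points along the fingers, y is the line along which they close (so a half turn about z gives the same grasp; the last joint's range is limited). The gripper opens to 85 mm and grips with 20 to 120 N. Pads are 22 mm wide; open, the fingers measure 114 mm over their backs; the gripper's body (76 mm by 85 mm) begins 54 mm behind the grasp point. The pads swing forward as they close: fully open they stand 13 mm farther back than shut.
Start: joints at [-1.353, 0.417, -0.01, 1.614, 0.005, 1.111, -0.053], TCP at [0.161, 0.604, 0.245] pointing down, gripper open.
Joint ranges: [-2.81, 2.81], [-0.39, 2.02], [-1.27, 1.25], [0.06, 2.57], [-1.19, 4.33], [0.19, 2], [-2.82, 2.82]. Speed limits (rad/s): [1.89, 1.89, 2.39, 2.39, 3.01, 3.01, 3.01].

INTERFACE

Orientations are given as a unit quaternion [w, x, y, z].
In Python, from plant import robot gives the robot as it stands.
- The arm moves only by the tool move_tool, called after "Emit:" by a JSON object that holds its "name" and its "arguments". Schema: {"type":"object","properties":{"deltas":{"type":"string"},"finger_gap":{"type":"number"},"only":{"type":"string"},"quiet":{"type":"boolean"},"lines":{"type":"string"}},"required":["deltas"],"additionalProperties":false}. deltas is a string of 1 to 8 rows, parted by a bar, with the numbers parted by spaces; each row has 4 numbers: dx, dy, dz in m, then a turn about the tool's z in rad; each row is the pose to reach, as a shift and turn from the pose commanded when the call began, along the tool's axes at that moment; what a row does not reach only later rows make up. A row lasts 1/10 s, in which the tool goes at most 0.05 m and 0.15 rad, less where a joint would pass 70% of its speed; a pose out of reach is approached as far as the arm can. finger_gap is the finger opening in m, set as the call begins (left out keeps the last). The fingers move at their own pace and stop on an object; the grip force is fixed at half the most. Time passes only in rows, so rows that do not move let the fingers close. The tool returns the time, the measured TCP pose, the force, the opening and the grip force at its end. only (a regular expression) keeps the lines of the reply that match it, lines (a string "A,B") keeps lines A to B, and quiet returns only ok. Input that does not fit is refused with a message, and nothing moves.
- robot.get_obs(): the state, without advancing time (a new reading comes with each control period).
- robot.grab_frame(name): name is "side" or "top"; returns a dict with "img" (480x640x3 uint8, blue, green, red), "range_z" (480x640 float32, m along the optical axis (not along the pixel's ray), 0 where there is no reading), "fov_y" (degrees; the focal length in pixels is half the picture's height over the tangent of half this angle, whatever the lens; pixels are square), "cx", "cy" (the principal point, pixels), "R" (3x3) and "t" (3): a world point X has camera coordinates R X + t. Camera axes: x right, y down, z forward; pixel columns grow to the right and rows downward; lengths in m; the calibration is good to about 2 mm. A picture is of the moment at which its call begins.
- robot.hand_in(): hands the job in; it is judged then, once.
The state is a dict: "time": time; "joints": joint angles; "qd": joint speeds; "joint_torque": joint torques, N m; "ee_pos": TCP position; "orientation": TCP orientation; "force": force on the tool from outside, world axes, zero at the start; "torque": the same for the moment, N m; "opening": finger opening in m; "grasp_force": force on a finger pad.
Only numpy, scipy, OpenCV 4.12 (cv2) and the standard library are available. Lean on these libraries where they do the work, as an engineer would, in place of code of your own. Each camera call takes 0.05 s, during which the arm holds its last target. There are 200 camera calls.

## Working session

There is one attempt and no reset: what is moved stays moved. The work goes in short steps, Python scripts to look and compute and a tool call to move; the robot and the scene stay as the last step left them, time stands still between calls to the robot, and variables do not carry over. Pictures are saved under pics/ and viewed, at most 14 in all, crops included, and the job is handed in when it is done.

```bash
mkdir -p pics; ls
```

Run:
```python
from plant import robot
import cv2
o=robot.get_obs(); print({k:o[k] for k in('time','ee_pos','orientation','opening')},robot.tip_reach)
for n in('top','side'):
    f=robot.grab_frame(n); cv2.imwrite(f'pics/{n}0.png',f['img']); print(n,f['fov_y'],f['cx'],f['cy'],f['R'].round(3).tolist(),f['t'],-f['R'].T@f['t'])
```

```text
pics
{'time': 0.0, 'ee_pos': array([0.16047106, 0.60369273, 0.2446602 ]), 'orientation': array([-3.80498538e-05,  1.29522810e-01,  9.91576247e-01, -6.22032574e-04]), 'opening': 0.08515737634806546} 0.014
top 54.24687079437963 325.0053777986676 239.93063115472543 [[-0.017, -1.0, 0.002], [-0.996, 0.017, -0.089], [0.089, -0.004, -0.996]] [0.01401105 0.55909016 0.94504808] [0.47253624 0.00818922 0.99122975]
side 48.29826450701555 315.55594271769075 241.6661824281846 [[-0.987, 0.159, 0.004], [0.126, 0.796, -0.591], [-0.097, -0.583, -0.806]] [ 0.54450732 -0.05133999  1.27217012] [0.66764168 0.69641977 0.99337552]
```

View pics/top0.png

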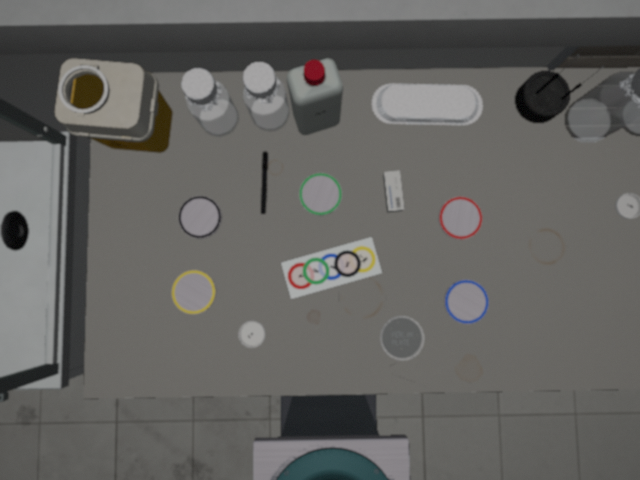

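View pics/side0.png

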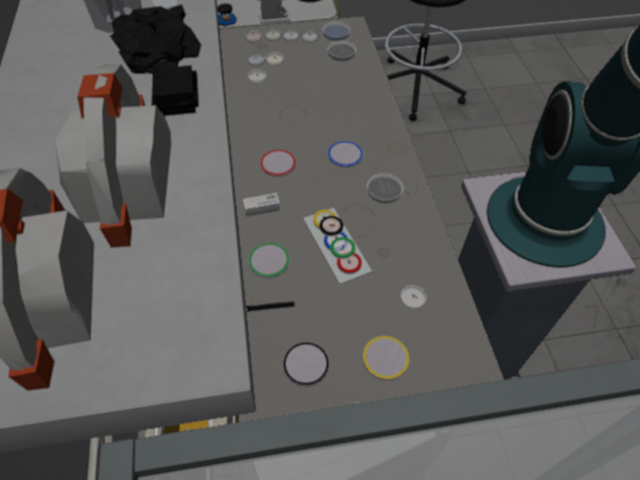

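Top view: the row is on the board around (332,264), in order red, blue, yellow from left to right, with green (316,271) and black (347,264) on top. The plates are at black (200,217), yellow (193,292), green (320,194), red (461,217) and blue (466,301). Next I measure them.

Create h.py:
```python
import cv2,numpy as np
from scipy.optimize import least_squares
from plant import robot
def rays(f,uv):
    F=240/np.tan(np.radians(f['fov_y']/2)); uv=np.asarray(uv,float)
    d=np.c_[(uv[:,0]-f['cx'])/F,(uv[:,1]-f['cy'])/F,np.ones(len(uv))]
    return -f['R'].T@f['t'], d@f['R']
def onplane(f,uv,z):
    c,d=rays(f,uv); return c+d*((z-c[2])/d[:,2])[:,None]
def proj(f,X):
    F=240/np.tan(np.radians(f['fov_y']/2)); p=f['R']@np.asarray(X)+f['t']; return np.array([f['cx']+F*p[0]/p[2],f['cy']+F*p[1]/p[2]])
def mask(img,col):
    h,s,v=cv2.split(cv2.cvtColor(img,cv2.COLOR_BGR2HSV))
    if col=='black': return (v<60)
    lo,hi={'red':(170,8),'yellow':(20,34),'green':(45,85),'blue':(105,130)}[col]
    hh=((h>=lo)|(h<=hi)) if lo>hi else (h>=lo)&(h<=hi)
    return hh&(s>90)
def circ(P):  # centre and radius by robust fit
    r=least_squares(lambda q:np.hypot(P[:,0]-q[0],P[:,1]-q[1])-q[2],[*P[:,:2].mean(0),.035],loss='soft_l1',f_scale=.002)
    return r.x.round(4), float(np.abs(r.fun).mean().round(4))
def find(f,col,near,z,rad):
    v,u=np.nonzero(mask(f['img'],col)); P=onplane(f,np.c_[u,v],z)
    P=P[np.hypot(*(P[:,:2]-near).T)<rad]
    return (circ(P),len(P)) if len(P)>15 else len(P)
```

Run:
```python
from h import *
T=robot.grab_frame('top');S=robot.grab_frame('side')
pl=dict(black=(200,217),yellow=(193,292),green=(320,194),red=(461,217),blue=(466,301))
for c,p in pl.items():
    n=onplane(T,[p],.006)[0,:2]; print('plate',c,find(T,c,n,.006,.055),find(S,c,n,.006,.055))
for c,p,z in [('red',(300,276),.0185),('blue',(331,267),.0185),('yellow',(364,259),.0185),('green',(316,271),.033),('black',(347,264),.033)]:
    n=onplane(T,[p],z)[0,:2]; print('dish',c,n,find(T,c,n,z,.036),find(S,c,n,z,.036))
# height map (max height per 5cm cell)
for nm,f in (('top',T),('side',S)):
    v,u=np.nonzero(f['range_z']>0); F=240/np.tan(np.radians(f['fov_y']/2)); zz=f['range_z'][v,u]
    X=(np.c_[(u-f['cx'])/F*zz,(v-f['cy'])/F*zz,zz]-f['t'])@f['R']
    ix=np.floor(X[:,0]/.1).astype(int)-0; iy=np.floor(X[:,1]/.1).astype(int)+8
    H=np.full((12,16),-9.); ok=(ix>=0)&(ix<12)&(iy>=0)&(iy<16); np.maximum.at(H,(ix[ok],iy[ok]),X[ok,2])
    print(nm,'rows x=0..1.1, cols y=-.8...7 (cm)'); print((H*100).round().astype(int))
```

```text
plate black 4 ((array([0.6147, 0.2698, 0.0426]), 0.0008), 203)
plate yellow ((array([0.4573, 0.2821, 0.0426]), 0.0014), 336) ((array([0.4567, 0.2814, 0.0426]), 0.0015), 394)
plate green ((array([0.6604, 0.0134, 0.0425]), 0.0008), 178) ((array([0.6601, 0.0125, 0.0427]), 0.001), 175)
plate red ((array([ 0.6043, -0.2836,  0.0426]), 0.0014), 316) ((array([ 0.6044, -0.2849,  0.0428]), 0.0016), 183)
plate blue ((array([ 0.4275, -0.2883,  0.0425]), 0.0013), 314) ((array([ 0.4274, -0.2896,  0.0429]), 0.0016), 176)
dish red [0.48574304 0.05763937] ((array([0.4866, 0.0564, 0.0235]), 0.0016), 146) ((array([0.4864, 0.0564, 0.0238]), 0.0022), 161)
dish blue [ 0.5032718  -0.00685655] ((array([ 0.5049, -0.0065,  0.0235]), 0.0015), 82) ((array([ 0.5044, -0.0068,  0.0243]), 0.0018), 61)
dish yellow [ 0.51871841 -0.07569763] ((array([ 0.519 , -0.0715,  0.0234]), 0.0015), 151) ((array([ 0.5193, -0.0729,  0.0238]), 0.0022), 121)
dish green [0.49517318 0.02412877] ((array([0.4961, 0.0249, 0.0235]), 0.0012), 162) ((array([0.4958, 0.0246, 0.0241]), 0.0016), 156)
dish black [ 0.50838961 -0.03944602] ((array
[... 1516 characters left out ...]
0   60
  -900 -900]
 [   2    1    1    1    1    1    2    4    4    1    1    1 -900   60
    59 -900]
 [   2    2    1    1    1    1    2    4    4    1    1    1 -900   61
    59 -900]
 [   2    2    1    1    1    1    4   60   62   62   62   62   62   62
    59 -900]
 [   1    1    1    1    1    1    4    1   66   67   72   73   68   62
    59 -900]
 [-900 -900 -900 -900 -900 -900 -900   62   66   66   68   71   73   71
  -900 -900]
 [-900 -900 -900 -900 -900 -900 -900   63   65   62   62   11   43   46
  -900 -900]
 [-900 -900 -900 -900 -900 -900 -900 -900 -900 -900 -900 -900 -900 -900
  -900 -900]
 [-900 -900 -900 -900 -900 -900 -900 -900 -900 -900 -900 -900 -900 -900
  -900 -900]]
```

Create to.py:
```python
# usage: to.py x y z [yaw of tool y] -> shift in tool axes
import sys,numpy as np
from scipy.spatial.transform import Rotation as Ro
from plant import robot
o=robot.get_obs(); w,x,y,z=o['orientation']; R=Ro.from_quat([x,y,z,w]).as_matrix()
t=np.array([float(a) for a in sys.argv[1:4]]); yaw=np.arctan2(R[1,1],R[0,1])
d=R.T@(t-o['ee_pos'])
print('t',round(float(o['time']),2),'pos',o['ee_pos'].round(4),'yaw',round(yaw,3),'tilt',R[:,2].round(3),'shift',d.round(4),'turn',round(yaw-float(sys.argv[4]),3) if len(sys.argv)>4 else '')
```

```text
(no output)
```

Emit:
{"name": "move_tool", "arguments": {"deltas": "-0.035 -0.035 0 0.13 | -0.07 -0.07 0 0.26 | -0.105 -0.105 0 0.39 | -0.14 -0.14 0 0.52 | -0.175 -0.175 0 0.65 | -0.21 -0.21 0 0.78 | -0.245 -0.245 0 0.91 | -0.28 -0.28 0 1.04", "finger_gap": 0.065}}

```text
time: 1.0
ee_pos: [0.3598, 0.2596, 0.2454]
orientation: [-0.0, 0.607, 0.795, 0.0]
force: [1.4, 0.2, 0.3]
opening: 0.0645
grasp_force: 0.0
```

```bash
python3 to.py 0.496 0.025 0.14 0.235; python3 -c "
from h import *
T=robot.grab_frame('top');u=np.array([200,217]);h=cv2.cvtColor(T['img'],cv2.COLOR_BGR2HSV)[190:245,170:230,2];v,u=np.nonzero(h<75);P=onplane(T,np.c_[u+170,v+190],.006);print(len(P),circ(P))"
```

```text
t 1.0 pos [0.3598 0.2596 0.2454] yaw 0.266 tilt [ 0.  0. -1.] shift [-0.2622  0.0698  0.1053] turn 0.031
150 (array([0.6152, 0.2702, 0.0427]), 0.0007)
```

Emit:
{"name": "move_tool", "arguments": {"deltas": "-0.045 0.012 0.018 0.031 | -0.09 0.024 0.036 0.031 | -0.135 0.036 0.054 0.031 | -0.18 0.048 0.072 0.031 | -0.225 0.06 0.09 0.031 | -0.2622 0.0698 0.1053 0.031 | -0.2622 0.0698 0.1053 0.031"}}

```text
time: 1.75
ee_pos: [0.4975, 0.0226, 0.1384]
orientation: [0.0, 0.62, 0.785, -0.002]
force: [0.1, 0.4, 0.4]
opening: 0.0648
grasp_force: 0.0
```

```bash
python3 to.py 0.496 0.0248 0.0345 0.235
```

```text
t 1.75 pos [0.4975 0.0226 0.1384] yaw 0.234 tilt [-0.001 -0.003 -1.   ] shift [ 0.0027 -0.0007  0.1039] turn -0.001
```

```bash
python3 -c "
from h import *
f=robot.grab_frame('side');c=f['img'][180:330,250:450];cv2.imwrite('pics/s1.png',cv2.resize(c,None,fx=4,fy=4,interpolation=2))"
```

```text
(no output)
```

View pics/s1.png

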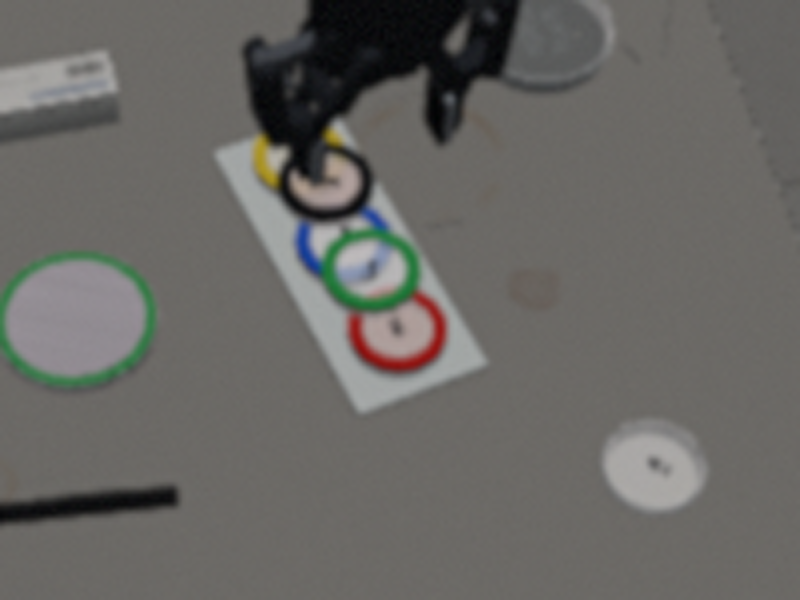

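The crop shows both fingers above the row and clear of the dishes. The tips are at crop (315,175) and (440,140), which is full-frame (329,224) and (360,215). I use these to check the tip height.

Run:
```python
from h import *
f=robot.grab_frame('side');p=robot.get_obs()['ee_pos'];y=np.array([.9725,.2329,0]);x=np.array([-.2329,.9725,0]);print(p)
for s in(1,-1):
  for e in (0,.005,.010,.015,.02): print(s,e,proj(f,p+s*y*.036-[0,0,e]).round(1))
```

```bash
python3 to.py 0.496 0.0248 0.0345 0.235
```

```text
[0.49653312 0.02684685 0.13955248]
1 0 [328.3 222.6]
1 0.005 [328.2 224.1]
1 0.01 [328.2 225.6]
1 0.015 [328.1 227.1]
1 0.02 [328.1 228.6]
-1 0 [360.3 212.1]
-1 0.005 [360.2 213.7]
-1 0.01 [360.  215.2]
-1 0.015 [359.8 216.7]
-1 0.02 [359.6 218.2]
t 1.85 pos [0.4965 0.0268 0.1396] yaw 0.238 tilt [-0.001 -0.001 -1.   ] shift [-0.0018 -0.0009  0.1051] turn 0.003
```

Emit:
{"name": "move_tool", "arguments": {"deltas": "0 0 0.03 0 | 0 0 0.06 0 | 0 0 0.085 0 | 0 0 0.1 0 | 0 0 0.108 0 | 0 0 0.108 0 | 0 0 0.108 0"}}

```text
time: 2.55
ee_pos: [0.497, 0.0281, 0.0328]
orientation: [0.0, 0.617, 0.787, 0.0]
force: [0.1, -1.0, 0.2]
opening: 0.0653
grasp_force: 0.0
```

Emit:
{"name": "move_tool", "arguments": {"deltas": "0 0 0 0 | 0 0 0 0 | 0 0 0 0 | 0 0 0 0 | 0 0 0 0", "finger_gap": 0.04}}

```text
time: 3.05
ee_pos: [0.4972, 0.0279, 0.0335]
orientation: [0.0, 0.617, 0.787, 0.001]
force: [-6.8, 0.9, 21.6]
opening: 0.0527
grasp_force: 58.5
```

```bash
python3 to.py 0.6603 0.0130 0.12
```

```text
t 3.05 pos [0.4972 0.0279 0.0335] yaw 0.24 tilt [ 0.001  0.001 -1.   ] shift [-0.0532  0.155  -0.0863] turn
```

Emit:
{"name": "move_tool", "arguments": {"deltas": "0 0 -0.008 0 | 0 0 -0.025 0 | 0 0 -0.05 0 | 0 0 -0.075 0 | 0 0 -0.086 0 | 0 0 -0.086 0 | 0 0 -0.086 0"}}

```text
time: 3.75
ee_pos: [0.4965, 0.0277, 0.1177]
orientation: [-0.0, 0.617, 0.787, 0.0]
force: [0.4, 0.4, -1.1]
opening: 0.0526
grasp_force: 62.6
```

```bash
python3 to.py 0.6603 0.0130 0.06; python3 -c "
from h import *
f=robot.grab_frame('side');c=f['img'][180:330,250:450];cv2.imwrite('pics/s2.png',cv2.resize(c,None,fx=4,fy=4,interpolation=2))"
```

```text
t 3.75 pos [0.4965 0.0277 0.1177] yaw 0.24 tilt [-0.  0. -1.] shift [-0.0533  0.1556  0.0576] turn
```

View pics/s2.png

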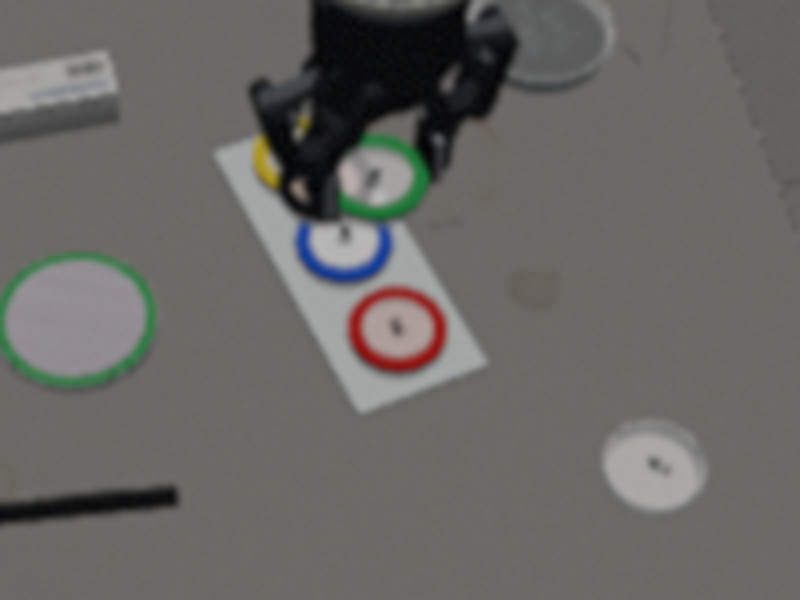

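Green is held level at crop (378,175). Red, blue and black have not moved.

Emit:
{"name": "move_tool", "arguments": {"deltas": "-0.01 0.03 0 0 | -0.023 0.068 0 0 | -0.037 0.107 0 0 | -0.047 0.138 0 0 | -0.05 0.153 0.02 0 | -0.05 0.155 0.045 0 | -0.05 0.155 0.065 0 | -0.05 0.155 0.08 0"}}

```text
time: 4.6
ee_pos: [0.658, 0.0156, 0.0351]
orientation: [-0.001, 0.617, 0.787, -0.001]
force: [0.6, -0.3, -1.6]
opening: 0.0519
grasp_force: 62.7
```

Emit:
{"name": "move_tool", "arguments": {"deltas": "0 0 0.005 0 | 0 0 0.01 0 | 0 0 0.014 0 | 0 0 0.016 0 | 0 0 0.016 0 | 0 0 0.016 0"}}

```text
time: 5.2
ee_pos: [0.6593, 0.0158, 0.0225]
orientation: [0.0, 0.617, 0.787, 0.0]
force: [-0.1, 0.1, -1.3]
opening: 0.0521
grasp_force: 62.7
```

```bash
python3 to.py 0.6603 0.016 0.0205
```

```text
t 5.2 pos [0.6593 0.0158 0.0225] yaw 0.24 tilt [ 0.001  0.    -1.   ] shift [-0.0001  0.001   0.002 ] turn
```

Emit:
{"name": "move_tool", "arguments": {"deltas": "0 0 0.001 0 | 0 0 0.002 0 | 0 0 0.002 0 | 0 0 0.002 0"}}

```text
time: 5.6
ee_pos: [0.6594, 0.0158, 0.0212]
orientation: [0.0, 0.617, 0.787, 0.0]
force: [-5.9, 0.4, 16.9]
opening: 0.0519
grasp_force: 64.4
```

```bash
python3 to.py 0.6603 0.016 0.0205;  python3 -c "
from h import *
f=robot.grab_frame('side');c=f['img'][200:310,205:351];cv2.imwrite('pics/s3.png',cv2.resize(c,None,fx=5,fy=5,interpolation=2))"
```

```text
t 5.6 pos [0.6594 0.0158 0.0212] yaw 0.24 tilt [ 0.001  0.    -1.   ] shift [-0.      0.0009  0.0007] turn
```

View pics/s3.png

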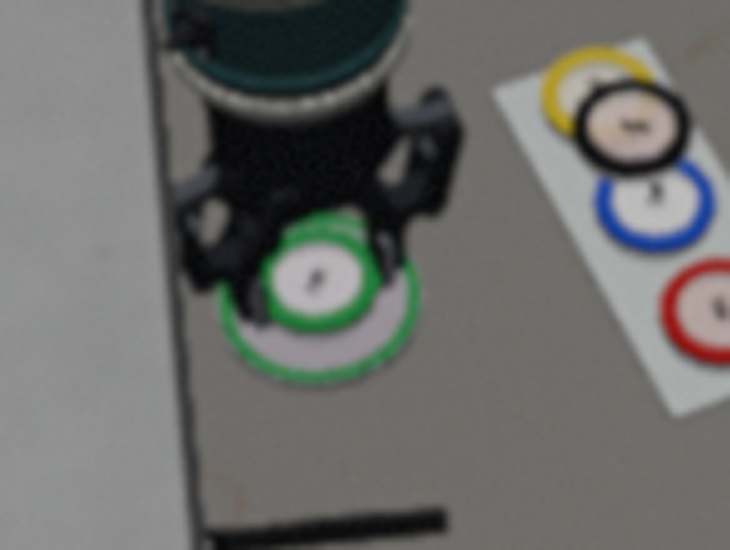

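Green sits on its plate (dish at crop (322,275), ring centre at about (320,300), the difference being partly parallax), and contact is confirmed by force. I release it and go to black.

Emit:
{"name": "move_tool", "arguments": {"deltas": "0 0 0 0 | 0 0 0 0 | 0 0 0 0 | 0 0 -0.02 0 | 0 0 -0.05 0 | 0 0 -0.08 0 | 0 0 -0.08 0", "finger_gap": 0.065}}

```text
time: 6.35
ee_pos: [0.661, 0.0156, 0.1039]
orientation: [0.002, 0.617, 0.787, 0.002]
force: [1.8, -0.4, 0.6]
opening: 0.0652
grasp_force: 0.0
```

Emit:
{"name": "move_tool", "arguments": {"deltas": "-0.005 -0.04 0 0 | -0.01 -0.085 0 0 | -0.0145 -0.125 0 0 | -0.0173 -0.15 0 0 | -0.0183 -0.1585 0.01 0 | -0.0183 -0.1585 0.02 0 | -0.0183 -0.1585 0.02 0 | -0.0183 -0.1585 0.02 0"}}

```text
time: 7.15
ee_pos: [0.5103, -0.0393, 0.0795]
orientation: [-0.0, 0.617, 0.787, -0.0]
force: [-0.2, 0.6, -0.3]
opening: 0.0652
grasp_force: 0.0
```

```bash
python3 to.py 0.5098 -0.0397 0.0328 0.235;  python3 -c "
from h import *
T=robot.grab_frame('top');S=robot.grab_frame('side')
for f in(T,S): print(find(f,'green',(.66,.013),.0205,.033))
for f in(T,S): print('red',find(f,'red',(.4866,.0564),.0185,.036))"
```

```text
t 7.15 pos [ 0.5103 -0.0393  0.0795] yaw 0.241 tilt [-0.001 -0.    -1.   ] shift [-0.0002 -0.0005  0.0467] turn 0.006
((array([0.6604, 0.0134, 0.0239]), 0.0013), 171)
((array([0.6603, 0.0117, 0.0249]), 0.0021), 186)
red ((array([0.4866, 0.0561, 0.0237]), 0.0016), 161)
red ((array([0.4864, 0.0563, 0.0238]), 0.0021), 208)
```

Green is centred on its plate to within 2 mm. Next is black.

Emit:
{"name": "move_tool", "arguments": {"deltas": "0 0 0.02 0 | 0 0 0.035 0 | 0 0 0.043 0 | 0 0 0.0467 0 | 0 0 0.0467 0 | 0 0 0.0467 0"}}

```text
time: 7.85
ee_pos: [0.5098, -0.0397, 0.0337]
orientation: [0.0, 0.617, 0.787, 0.0]
force: [-0.8, -0.1, 0.7]
opening: 0.065
grasp_force: 0.0
```

Emit:
{"name": "move_tool", "arguments": {"deltas": "0 0 0 0 | 0 0 0 0 | 0 0 0 0 | 0 0 0 0", "finger_gap": 0.04}}

```text
time: 8.25
ee_pos: [0.5099, -0.0397, 0.0344]
orientation: [0.0, 0.617, 0.787, 0.0]
force: [-5.4, 1.2, 16.9]
opening: 0.0523
grasp_force: 59.4
```

Emit:
{"name": "move_tool", "arguments": {"deltas": "0 0 -0.008 0 | 0 0 -0.025 0 | 0 0 -0.05 0 | 0 0 -0.075 0 | 0 0 -0.086 0 | 0 0 -0.086 0 | 0 0 -0.086 0"}}

```text
time: 8.95
ee_pos: [0.5093, -0.0394, 0.1189]
orientation: [-0.0, 0.617, 0.787, -0.0]
force: [-0.5, -1.0, -1.5]
opening: 0.0521
grasp_force: 62.6
```

```bash
python3 to.py 0.615 0.27 0.06 0.235
```

```text
t 8.95 pos [ 0.5093 -0.0394  0.1189] yaw 0.24 tilt [-0.  0. -1.] shift [0.2754 0.1763 0.0589] turn 0.005
```

Emit:
{"name": "move_tool", "arguments": {"deltas": "0.02 0.013 0 0 | 0.055 0.035 0 0 | 0.095 0.061 0 0 | 0.135 0.087 0 0 | 0.175 0.112 0 0 | 0.215 0.138 0 0 | 0.25 0.16 0 0 | 0.2754 0.1763 0 0"}}

```text
time: 9.75
ee_pos: [0.6148, 0.2728, 0.1173]
orientation: [-0.001, 0.617, 0.787, -0.001]
force: [-0.7, -0.5, -0.3]
opening: 0.0517
grasp_force: 62.6
```

Emit:
{"name": "move_tool", "arguments": {"deltas": "0 0 0.015 0 | 0 0 0.045 0 | 0 0 0.07 0 | 0 0 0.083 0 | 0 0 0.09 0 | 0 0 0.094 0 | 0 0 0.096 0 | 0 0 0.096 0"}}

```text
time: 10.55
ee_pos: [0.6156, 0.2699, 0.0239]
orientation: [0.0, 0.617, 0.787, 0.0]
force: [-0.6, -0.3, 0.3]
opening: 0.0521
grasp_force: 62.7
```

```bash
python3 to.py 0.615 0.27 0.022 0.235
```

```text
t 10.55 pos [0.6156 0.2699 0.0239] yaw 0.24 tilt [ 0.001  0.    -1.   ] shift [ 0.0003 -0.0006  0.0019] turn 0.005
```

Emit:
{"name": "move_tool", "arguments": {"deltas": "0 0 0.001 0 | 0 0 0.002 0 | 0 0 0.0025 0 | 0 0 0.0025 0 | 0 0 0.0025 0"}}

```text
time: 11.05
ee_pos: [0.6156, 0.27, 0.0221]
orientation: [0.0, 0.617, 0.787, 0.001]
force: [-4.5, -1.2, 13.9]
opening: 0.052
grasp_force: 64.1
```

Emit:
{"name": "move_tool", "arguments": {"deltas": "0 0 0 0 | 0 0 0 0 | 0 0 0 0 | 0 0 -0.02 0 | 0 0 -0.05 0 | 0 0 -0.08 0 | 0 0 -0.08 0 | 0 0 -0.08 0", "finger_gap": 0.065}}

```text
time: 11.85
ee_pos: [0.6155, 0.27, 0.1012]
orientation: [0.0, 0.617, 0.787, 0.0]
force: [1.0, -0.0, -0.2]
opening: 0.0648
grasp_force: 0.0
```

```bash
python3 -c "
from h import *
T=robot.grab_frame('top');S=robot.grab_frame('side')
for f in(T,S):
  for c,n in dict(red=(.4866,.0564),blue=(.503,-.008),yellow=(.519,-.072)).items(): print(c,find(f,c,n,.0185,.036))
cv2.imwrite('pics/t4.png',T['img'])"; python3 to.py 0.4865 0.0563 0.06
```

```text
red ((array([0.4867, 0.0565, 0.0234]), 0.0016), 214)
blue ((array([ 0.5049, -0.0068,  0.0236]), 0.0015), 202)
yellow ((array([ 0.519 , -0.0713,  0.0234]), 0.0015), 208)
red 0
blue 0
yellow 0
t 11.95 pos [0.6148 0.2697 0.0999] yaw 0.24 tilt [-0.001 -0.001 -1.   ] shift [-0.1767 -0.1753  0.0401] turn
```

View pics/t4.png

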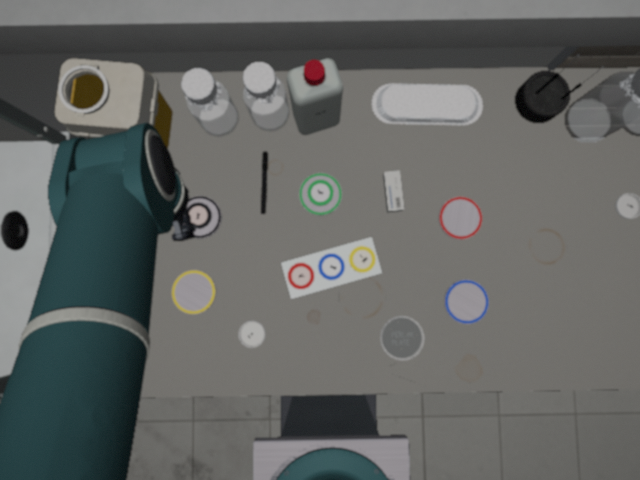

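The view shows black at (199,215) inside its ring and green centred at (320,193). Red (300,276), blue (331,267) and yellow (363,259) are in place on the board. Next is red.

Emit:
{"name": "move_tool", "arguments": {"deltas": "-0.02 -0.02 0 0 | -0.05 -0.05 0 0 | -0.085 -0.085 0 0 | -0.12 -0.12 0 0 | -0.15 -0.15 0 0 | -0.17 -0.17 0.02 0 | -0.1767 -0.1755 0.04 0 | -0.1767 -0.1755 0.04 0"}}

```text
time: 12.75
ee_pos: [0.4848, 0.0549, 0.0587]
orientation: [-0.001, 0.618, 0.786, -0.002]
force: [-0.2, 0.3, 0.3]
opening: 0.0646
grasp_force: 0.0
```

Emit:
{"name": "move_tool", "arguments": {"deltas": "0 0 0 0 | 0 0 0 0"}}

```text
time: 12.95
ee_pos: [0.4875, 0.0572, 0.0613]
orientation: [0.0, 0.617, 0.787, 0.0]
force: [0.4, -0.4, -0.4]
opening: 0.0649
grasp_force: 0.0
```

```bash
python3 to.py 0.4866 0.0564 0.021 0.247
```

```text
t 12.95 pos [0.4875 0.0572 0.0613] yaw 0.241 tilt [ 0.001  0.    -1.   ] shift [-0.0006 -0.0011  0.0403] turn -0.006
```

Emit:
{"name": "move_tool", "arguments": {"deltas": "0 -0.001 0.015 0 | 0 -0.001 0.028 0 | 0 -0.001 0.036 0 | 0 -0.001 0.04 0 | 0 -0.001 0.04 0 | 0 -0.001 0.04 0"}}

```text
time: 13.55
ee_pos: [0.4861, 0.0561, 0.0211]
orientation: [0.0, 0.617, 0.787, 0.0]
force: [0.2, -0.1, 0.3]
opening: 0.0654
grasp_force: 0.0
```

Emit:
{"name": "move_tool", "arguments": {"deltas": "0 0 0 0 | 0 0 0 0 | 0 0 0 0 | 0 0 0 0", "finger_gap": 0.04}}

```text
time: 13.95
ee_pos: [0.4861, 0.0562, 0.0218]
orientation: [0.0, 0.617, 0.787, 0.0]
force: [-6.0, -1.1, 20.3]
opening: 0.0522
grasp_force: 58.7
```

Emit:
{"name": "move_tool", "arguments": {"deltas": "0 0 -0.008 0 | 0 0 -0.025 0 | 0 0 -0.05 0 | 0 0 -0.075 0 | 0 0 -0.086 0 | 0 0 -0.086 0 | 0 0 -0.086 0"}}

```text
time: 14.65
ee_pos: [0.4856, 0.0564, 0.1064]
orientation: [-0.0, 0.617, 0.787, -0.0]
force: [-0.8, -0.4, -0.9]
opening: 0.0515
grasp_force: 62.8
```

```bash
python3 to.py 0.6043 -0.2843 0.06 0.24
```

```text
t 14.65 pos [0.4856 0.0564 0.1064] yaw 0.24 tilt [-0.  0. -1.] shift [-0.3591  0.0342  0.0463] turn 0.0
```

Emit:
{"name": "move_tool", "arguments": {"deltas": "-0.02 0.002 0 0 | -0.055 0.005 0 0 | -0.1 0.0095 0 0 | -0.145 0.0138 0 0 | -0.19 0.018 0 0 | -0.235 0.0224 0 0 | -0.28 0.0267 0 0 | -0.32 0.03 0 0"}}

```text
time: 15.45
ee_pos: [0.5907, -0.2497, 0.1051]
orientation: [-0.001, 0.618, 0.786, -0.0]
force: [-0.5, 0.6, -0.0]
opening: 0.0515
grasp_force: 62.8
```

Emit:
{"name": "move_tool", "arguments": {"deltas": "-0.025 0.003 0 0 | -0.039 0.004 0.01 0 | -0.039 0.004 0.03 0 | -0.039 0.004 0.05 0 | -0.039 0.004 0.065 0 | -0.039 0.004 0.075 0 | -0.039 0.004 0.08 0 | -0.039 0.004 0.08 0"}}

```text
time: 16.25
ee_pos: [0.604, -0.2842, 0.0263]
orientation: [-0.0, 0.617, 0.787, -0.0]
force: [0.2, -0.1, -0.1]
opening: 0.0514
grasp_force: 62.8
```

```bash
python3 to.py 0.6043 -0.2843 0.0235 0.24
```

```text
t 16.25 pos [ 0.604  -0.2842  0.0263] yaw 0.24 tilt [-0.001  0.    -1.   ] shift [-0.0002  0.0002  0.0028] turn 0.0
```

Emit:
{"name": "move_tool", "arguments": {"deltas": "0 0 0.001 0 | 0 0 0.002 0 | 0 0 0.003 0 | 0 0 0.003 0 | 0 0 0.003 0"}}

```text
time: 16.75
ee_pos: [0.6044, -0.2845, 0.0241]
orientation: [0.0, 0.617, 0.787, 0.0]
force: [-0.7, 0.5, 0.3]
opening: 0.052
grasp_force: 63.0
```

Emit:
{"name": "move_tool", "arguments": {"deltas": "0 0 0.001 0 | 0 0 0.0015 0 | 0 0 0.0015 0 | 0 0 0.0015 0"}}

```text
time: 17.15
ee_pos: [0.6045, -0.2845, 0.0239]
orientation: [0.0, 0.617, 0.787, 0.0]
force: [-9.4, 5.9, 23.9]
opening: 0.0521
grasp_force: 65.4
```

Emit:
{"name": "move_tool", "arguments": {"deltas": "0 0 0 0 | 0 0 0 0 | 0 0 0 0 | 0 0 -0.02 0 | 0 0 -0.05 0 | 0 0 -0.08 0 | 0 0 -0.08 0 | 0 0 -0.08 0", "finger_gap": 0.065}}

```text
time: 17.95
ee_pos: [0.6044, -0.2844, 0.1027]
orientation: [0.0, 0.617, 0.787, 0.0]
force: [0.4, 0.2, -1.7]
opening: 0.065
grasp_force: 0.0
```

```bash
python3 -c "
from h import *
T=robot.grab_frame('top');S=robot.grab_frame('side')
for f in(T,S):
  for c,n in dict(blue=(.504,-.007),yellow=(.519,-.072)).items(): print(c,find(f,c,n,.0185,.036))
  print('redplaced',find(f,'red',(.6043,-.2843),.0205,.032))"; python3 to.py 0.5045 -0.007 0.06 0.24
```

```text
blue ((array([ 0.5048, -0.0068,  0.0235]), 0.0015), 200)
yellow ((array([ 0.519 , -0.0713,  0.0233]), 0.0015), 206)
redplaced ((array([ 0.6047, -0.2838,  0.0238]), 0.0018), 249)
blue ((array([ 0.5047, -0.0073,  0.0242]), 0.0019), 179)
yellow ((array([ 0.5191, -0.0721,  0.0243]), 0.0023), 195)
redplaced ((array([ 0.6049, -0.2855,  0.0249]), 0.0027), 177)
t 18.05 pos [ 0.6038 -0.2841  0.1014] yaw 0.24 tilt [-0.001  0.    -1.   ] shift [ 0.2928 -0.0305  0.0416] turn 0.0
```

Emit:
{"name": "move_tool", "arguments": {"deltas": "0.02 -0.002 0 0 | 0.06 -0.006 0 0 | 0.105 -0.011 0 0 | 0.15 -0.016 0 0 | 0.195 -0.02 0 0 | 0.235 -0.024 0 0 | 0.27 -0.028 0 0 | 0.293 -0.031 0 0"}}

```text
time: 18.85
ee_pos: [0.5031, -0.0047, 0.1015]
orientation: [-0.001, 0.617, 0.787, -0.0]
force: [0.8, 0.0, -1.1]
opening: 0.065
grasp_force: 0.0
```

Emit:
{"name": "move_tool", "arguments": {"deltas": "0 0 0.01 0 | 0 0 0.025 0 | 0 0 0.04 0 | 0 0 0.04 0 | 0 0 0.04 0"}}

```text
time: 19.35
ee_pos: [0.5042, -0.008, 0.0619]
orientation: [-0.0, 0.618, 0.786, -0.001]
force: [0.1, -0.7, 1.4]
opening: 0.0651
grasp_force: 0.0
```

```bash
python3 to.py 0.5047 -0.007 0.021 0.24
```

```text
t 19.35 pos [ 0.5042 -0.008   0.0619] yaw 0.239 tilt [-0.001 -0.001 -1.   ] shift [0.0008 0.0007 0.0409] turn -0.001
```

Emit:
{"name": "move_tool", "arguments": {"deltas": "0 0 0.015 0 | 0 0 0.028 0 | 0 0 0.036 0 | 0 0 0.041 0 | 0 0 0.041 0 | 0 0 0.041 0"}}

```text
time: 19.95
ee_pos: [0.5046, -0.0073, 0.0215]
orientation: [0.0, 0.617, 0.787, -0.0]
force: [-1.0, 0.3, -0.2]
opening: 0.065
grasp_force: 0.0
```

Emit:
{"name": "move_tool", "arguments": {"deltas": "0 0 0 0 | 0 0 0 0 | 0 0 0 0 | 0 0 0 0", "finger_gap": 0.04}}

```text
time: 20.35
ee_pos: [0.5047, -0.0072, 0.0222]
orientation: [0.0, 0.617, 0.787, 0.0]
force: [-4.7, -0.8, 14.2]
opening: 0.0523
grasp_force: 59.9
```

Emit:
{"name": "move_tool", "arguments": {"deltas": "0 0 -0.008 0 | 0 0 -0.025 0 | 0 0 -0.05 0 | 0 0 -0.075 0 | 0 0 -0.086 0 | 0 0 -0.086 0 | 0 0 -0.086 0"}}

```text
time: 21.05
ee_pos: [0.5042, -0.007, 0.1069]
orientation: [-0.0, 0.617, 0.787, -0.0]
force: [-0.1, 0.7, -1.1]
opening: 0.0517
grasp_force: 62.8
```

```bash
python3 to.py 0.4275 -0.289 0.06 0.24
```

```text
t 21.05 pos [ 0.5042 -0.007   0.1069] yaw 0.24 tilt [-0.  0. -1.] shift [-0.2557 -0.1417  0.0469] turn 0.0
```

Emit:
{"name": "move_tool", "arguments": {"deltas": "-0.02 -0.011 0 0 | -0.055 -0.03 0 0 | -0.095 -0.053 0 0 | -0.135 -0.075 0 0 | -0.175 -0.097 0 0 | -0.21 -0.116 0 0 | -0.24 -0.133 0 0 | -0.2557 -0.1417 0 0"}}

```text
time: 21.85
ee_pos: [0.4257, -0.292, 0.1063]
orientation: [-0.001, 0.619, 0.786, -0.001]
force: [0.4, 0.4, 0.2]
opening: 0.0518
grasp_force: 62.8
```

Emit:
{"name": "move_tool", "arguments": {"deltas": "0 0 0.015 0 | 0 0 0.04 0 | 0 0 0.06 0 | 0 0 0.072 0 | 0 0 0.078 0 | 0 0 0.081 0 | 0 0 0.081 0"}}

```text
time: 22.55
ee_pos: [0.4277, -0.2892, 0.0264]
orientation: [0.0, 0.617, 0.787, -0.0]
force: [0.0, 0.6, 0.2]
opening: 0.0516
grasp_force: 62.8
```

Emit:
{"name": "move_tool", "arguments": {"deltas": "0 0 0.0015 0 | 0 0 0.003 0 | 0 0 0.003 0 | 0 0 0.003 0"}}

```text
time: 22.95
ee_pos: [0.428, -0.2894, 0.0243]
orientation: [0.001, 0.617, 0.787, 0.0]
force: [-2.8, 2.3, 14.3]
opening: 0.0519
grasp_force: 64.4
```

```bash
python3 to.py 0.4275 -0.289 0.0235 0.24
```

```text
t 22.95 pos [ 0.428  -0.2894  0.0243] yaw 0.24 tilt [ 0.001 -0.    -1.   ] shift [ 0.0006 -0.0004  0.0008] turn 0.0
```

Emit:
{"name": "move_tool", "arguments": {"deltas": "0 0 0 0 | 0 0 0 0 | 0 0 0 0 | 0 0 -0.02 0 | 0 0 -0.05 0 | 0 0 -0.08 0 | 0 0 -0.08 0 | 0 0 -0.08 0", "finger_gap": 0.065}}

```text
time: 23.75
ee_pos: [0.4279, -0.2892, 0.1037]
orientation: [0.001, 0.617, 0.787, 0.0]
force: [-0.3, 1.0, -0.1]
opening: 0.0648
grasp_force: 0.0
```

Emit:
{"name": "move_tool", "arguments": {"deltas": "0.015 0.011 0 0 | 0.045 0.033 0 0 | 0.08 0.059 0 0 | 0.115 0.085 0 0 | 0.15 0.11 0 0 | 0.175 0.13 0.01 0 | 0.1898 0.1401 0.03 0 | 0.1898 0.1401 0.04 0"}}

```text
time: 24.55
ee_pos: [0.5183, -0.0686, 0.061]
orientation: [-0.001, 0.616, 0.788, -0.001]
force: [-0.6, 0.1, -0.8]
opening: 0.0654
grasp_force: 0.0
```

Emit:
{"name": "move_tool", "arguments": {"deltas": "0 0 0 0 | 0 0 0 0 | 0 0 0 0"}}

```text
time: 24.85
ee_pos: [0.5185, -0.0727, 0.0638]
orientation: [0.0, 0.618, 0.786, 0.0]
force: [-0.5, 0.0, 0.0]
opening: 0.0651
grasp_force: 0.0
```

```bash
python3 to.py 0.519 -0.0717 0.021 0.24;python3 -c "
from h import *
T=robot.grab_frame('top');S=robot.grab_frame('side')
for f in(T,S): print(find(f,'blue',(.4275,-.289),.0205,.032),find(f,'yellow',(.519,-.072),.0185,.036))"
```

```text
t 24.85 pos [ 0.5185 -0.0727  0.0638] yaw 0.238 tilt [ 0. -0. -1.] shift [0.0009 0.0007 0.0428] turn -0.002
((array([ 0.4286, -0.2883,  0.024 ]), 0.0017), 247) 0
((array([ 0.4389, -0.2934,  0.0344]), 0.0026), 60) ((array([ 0.5191, -0.0722,  0.0243]), 0.0023), 194)
```

Emit:
{"name": "move_tool", "arguments": {"deltas": "0 0 0.015 0 | 0 0 0.028 0 | 0 0 0.037 0 | 0 0 0.042 0 | 0 0 0.042 0 | 0 0 0.042 0"}}

```text
time: 25.55
ee_pos: [0.5186, -0.0717, 0.0214]
orientation: [0.0, 0.617, 0.787, -0.0]
force: [0.1, -0.1, 0.2]
opening: 0.0651
grasp_force: 0.0
```

Emit:
{"name": "move_tool", "arguments": {"deltas": "0 0 0 0 | 0 0 0 0 | 0 0 0 0 | 0 0 0 0", "finger_gap": 0.04}}

```text
time: 25.95
ee_pos: [0.5188, -0.0717, 0.0222]
orientation: [0.0, 0.617, 0.787, 0.0]
force: [-4.4, 0.7, 12.6]
opening: 0.0519
grasp_force: 60.2
```

Emit:
{"name": "move_tool", "arguments": {"deltas": "0 0 -0.008 0 | 0 0 -0.025 0 | 0 0 -0.05 0 | 0 0 -0.075 0 | 0 0 -0.086 0 | 0 0 -0.086 0 | 0 0 -0.086 0"}}

```text
time: 26.65
ee_pos: [0.5184, -0.0713, 0.1069]
orientation: [-0.0, 0.617, 0.787, 0.0]
force: [-0.1, 0.3, -1.3]
opening: 0.0514
grasp_force: 62.6
```

```bash
python3 to.py 0.457 0.2818 0.06 0.24
```

```text
t 26.65 pos [ 0.5184 -0.0713  0.1069] yaw 0.24 tilt [-0.  0. -1.] shift [0.3576 0.0245 0.047 ] turn 0.0
```

Emit:
{"name": "move_tool", "arguments": {"deltas": "0.02 0.001 0 0 | 0.055 0.004 0 0 | 0.1 0.007 0 0 | 0.145 0.01 0 0 | 0.19 0.013 0 0 | 0.23 0.016 0 0 | 0.26 0.018 0 0 | 0.28 0.019 0 0"}}

```text
time: 27.45
ee_pos: [0.4692, 0.2071, 0.106]
orientation: [-0.0, 0.616, 0.787, -0.001]
force: [-0.4, -0.1, -0.9]
opening: 0.0515
grasp_force: 62.6
```

Emit:
{"name": "move_tool", "arguments": {"deltas": "0.02 0.001 0 0 | 0.04 0.003 0 0 | 0.06 0.004 0 0 | 0.073 0.005 0 0 | 0.0776 0.0055 0 0 | 0.0776 0.0055 0 0"}}

```text
time: 28.05
ee_pos: [0.4572, 0.2814, 0.1068]
orientation: [0.0, 0.617, 0.787, -0.0]
force: [-0.5, -0.3, -0.5]
opening: 0.0518
grasp_force: 62.6
```

```bash
python3 to.py 0.457 0.2818 0.0264 0.24; python3 -c "
from h import *
cv2.imwrite('pics/t5.png',robot.grab_frame('top')['img'])"
```

```text
t 28.05 pos [0.4572 0.2814 0.1068] yaw 0.24 tilt [-0.    -0.001 -1.   ] shift [ 0.0005 -0.0001  0.0804] turn 0.0
```

View pics/t5.png

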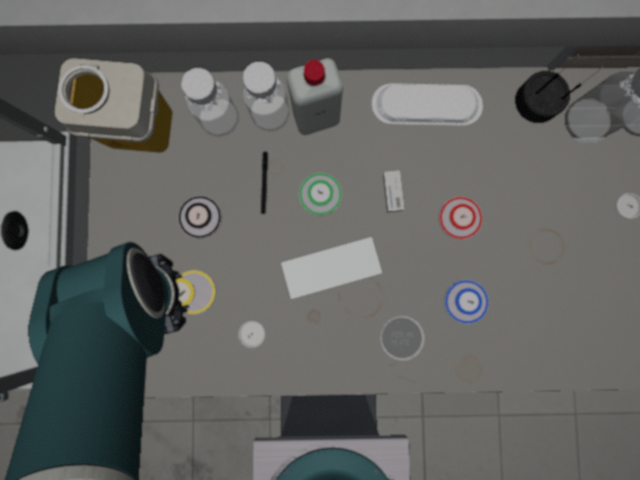

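The four placed dishes are all centred in their rings: black (200,215), green (320,192), red (462,216) and blue (468,300). Yellow is held over its plate near (185,290).

Emit:
{"name": "move_tool", "arguments": {"deltas": "0 0 0.015 0 | 0 0 0.04 0 | 0 0 0.06 0 | 0 0 0.072 0 | 0 0 0.078 0 | 0 0 0.0805 0 | 0 0 0.0805 0"}}

```text
time: 28.8
ee_pos: [0.4576, 0.2815, 0.027]
orientation: [0.0, 0.617, 0.787, 0.0]
force: [-0.2, 0.2, -0.5]
opening: 0.0516
grasp_force: 62.6
```

Emit:
{"name": "move_tool", "arguments": {"deltas": "0 0 0.0015 0 | 0 0 0.003 0 | 0 0 0.003 0 | 0 0 0.003 0"}}

```text
time: 29.2
ee_pos: [0.4576, 0.2818, 0.0243]
orientation: [0.0, 0.617, 0.787, 0.0]
force: [-0.4, 0.6, 5.6]
opening: 0.0515
grasp_force: 63.1
```

Emit:
{"name": "move_tool", "arguments": {"deltas": "0 0 0.0005 0 | 0 0 0.0005 0"}}

```text
time: 29.4
ee_pos: [0.4577, 0.2818, 0.0242]
orientation: [-0.0, 0.617, 0.787, 0.0]
force: [-3.5, -2.0, 16.5]
opening: 0.0517
grasp_force: 64.4
```

Emit:
{"name": "move_tool", "arguments": {"deltas": "0 0 0 0 | 0 0 0 0 | 0 0 0 0 | 0 0 -0.02 0 | 0 0 -0.05 0 | 0 0 -0.08 0 | 0 0 -0.1 0 | 0 0 -0.1 0", "finger_gap": 0.065}}

```text
time: 30.2
ee_pos: [0.4584, 0.2823, 0.1257]
orientation: [0.0, 0.617, 0.787, 0.002]
force: [-0.8, 0.2, -1.0]
opening: 0.0646
grasp_force: 0.0
```

Emit:
{"name": "move_tool", "arguments": {"deltas": "-0.03 0 0 0 | -0.07 0 0 0 | -0.11 0 0 0 | -0.15 0 0 0 | -0.19 0 0 0 | -0.22 0 0 0 | -0.22 0 0 0 | -0.22 0 0 0"}}

```text
time: 31.0
ee_pos: [0.5095, 0.0676, 0.1228]
orientation: [-0.0, 0.618, 0.786, -0.0]
force: [0.6, 1.0, -0.9]
opening: 0.0652
grasp_force: 0.0
```

```bash
python3 -c "
from h import *
T=robot.grab_frame('top');S=robot.grab_frame('side')
for f in(T,S):
  print([find(f,c,n,.0205,.032) for c,n in dict(yellow=(.457,.2818),red=(.6043,-.2843),blue=(.4275,-.289),green=(.66,.013),black=(.615,.27)).items()])
cv2.imwrite('pics/s6.png',S['img'])"
```

```text
[((array([0.4586, 0.2817, 0.0238]), 0.0018), 257), ((array([ 0.6047, -0.2838,  0.0238]), 0.0018), 249), ((array([ 0.4286, -0.2883,  0.024 ]), 0.0017), 247), ((array([0.6604, 0.0134, 0.0239]), 0.0013), 170), ((array([0.6162, 0.2696, 0.0238]), 0.0007), 91)]
[((array([0.4581, 0.2815, 0.024 ]), 0.0021), 306), ((array([ 0.6049, -0.2857,  0.0249]), 0.0027), 175), 0, ((array([0.6603, 0.012 , 0.0248]), 0.002), 181), ((array([0.616 , 0.2696, 0.024 ]), 0.0013), 197)]
```

View pics/s6.png

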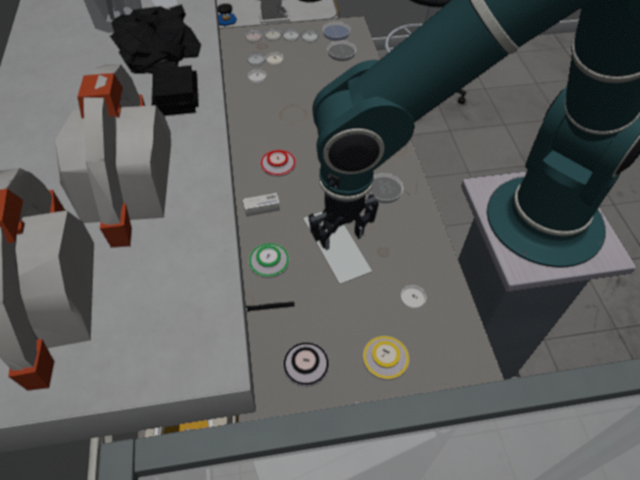

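The side view shows red (278,160), green (268,258), black (305,362) and yellow (387,355) flat and centred on their plates. Blue is hidden by the arm here, but the top view confirmed it about 1 mm off centre. The gripper is touching nothing, so I hand in.

```bash
python3 -c "
from plant import robot
print(robot.hand_in())"
```

```text
the job is handed in; nothing more can be done
None
```

All five dishes are on the plates of their own colours, measured within about 2 mm of centre; green and black came off before the three below, and I handed the job in at about 31 s (no verdict was returned).

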